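# Open the bench feed valve by exactly one turn

### The job

Open the feed valve on the worktop by exactly one full turn: with the outside of the fingers, push its hand wheel round anticlockwise (seen from above) by the upright black handle until the handle stands over the fixed pointer again, where it began. Push gently and never take the handle between the fingers, do not turn the wheel clockwise first or run well past the pointer, take the fingers away, and leave the bottle, the beaker and the roll of tape where they stand.

Things in the scene. Friction and masses are not known exactly. Their poses are not given: they have to be found in the camera images.
- valve: the feed valve, fixed on the worktop: square aluminium foot plate 110 x 110 mm, steel body, two brass hose barbs along its own y axis (79 mm to each side). Origin: centre of the plate's underside, on the wheel's vertical axis; z up. On it a grey three-spoked hand wheel, 125 mm across; rim's top 99.5 mm, hub's top 106 mm above the worktop. A microscope, stage 0.19 m high, stands on its left (+y)
- pointer_tip (a point): free end of the fixed flat dark steel pointer arm (10 mm wide, top 74 mm above the worktop) that sticks out level under the wheel along the valve's own -x axis; 86 mm from the wheel's axis, 24 mm outside the rim. The handle stands over this arm at the start and after one turn
- wheel (a joint): turn of the hand wheel about the valve's vertical axis, rad; 0 at the start (handle above the pointer), grows anticlockwise seen from above, 6.283 after one full turn; it turns freely through several turns both ways with no stop. Its stiff packing (about 0.22 N m, roughly 4 N at the handle) keeps it where it is left; there is no spring
- handle: the upright round black handle on the end of one spoke, 20 mm in diameter, 50 mm tall, 56 mm from the wheel's axis; it stands on the rim and turns with the wheel; its sleeve also spins loosely about its own pin. Origin: centre of its foot, 100 mm above the worktop; its top is 150 mm above the worktop; z up
- bottle: loose lab bottle with blue screw cap, diameter 70 mm, 141 mm tall; origin at the centre of its underside; must stay where it is
- beaker: loose clear beaker, 71 x 76 mm, 96 mm tall; origin at the centre of its underside; must stay where it is
- tape: loose roll of adhesive tape lying flat, 104 mm across, 25 mm high; origin at the centre of its underside; must stay where it is

How it is judged:
By the outcome, as a careful person would: the job done as asked, in the order asked, and still so for the second after the job is handed in, with the robot touching nothing.
It also fails if it takes over 64 s, if anything falls off the work surface, if the arm or the gripper's body presses on something with over 40 N, if the wrist force passes 120 N, or if a joint passes its speed limit or range.

### The arm

A 6-joint arm with a two-finger parallel gripper is mounted at the origin on a cart in front of the work surface, level with it; the furniture and walls round the work are solid. World frame = base frame: x ahead of the robot, y to its left, z up, the work surface at z = 0. Lengths are in m, angles in rad, forces in N, time in s.
With the tool pointing down it reaches from about 0.35 to 0.975 m from the base axis. Payload 4.9 kg.
Tool frame: the origin (TCP) lies on the centre line of the jaws, within the pads' length; the fingertips stand manip.tip_reach ahead of it and the grasp point (between the pads) is the TCP (manip.tip_reach is the distance from the TCP to the fingertips, in m); z points along the fingers, y is the line along which they close (so a half turn about z gives the same grasp; the last joint's range is limited). The gripper opens to 85 mm and grips with 20 to 120 N. Pads are 22 mm wide; open, the fingers measure 114 mm over their backs; the gripper's body (76 mm by 85 mm) begins 54 mm behind the grasp point. The pads swing forward as they close: fully open they stand 13 mm farther back than shut.
Start: joints at [1.183, 0.053, 1.613, -0, 1.476, -0.119], TCP at [0.166, 0.603, 0.25] pointing down, gripper open.
Joint ranges: [-3.01, 3.01], [-1.01, 2.22], [0.06, 2.58], [-1.02, 4.17], [0.09, 2.62], [-3.14, 3.14]. Speed limits (rad/s): [2.57, 2.57, 3.14, 3.14, 3.14, 3.14].

### API

Orientations are given as a unit quaternion [w, x, y, z].
In Python, from plant import manip gives the robot as it stands. The module is installed in compiled form; this text tells all that it offers.
- The arm moves only by the tool move_arm, never from a script. Its argument "rows" is a list of rows, each a list of 7 numbers: the shift along the tool's x, y, z in cm, then the turn, a rotation vector about the tool's x, y, z in degrees, then the opening, from -1 (shut) to 1 (fully open). In form: [[tx, ty, tz, ax, ay, az, jaw], ...]. A call has 1 to 20 rows; each row shifts and turns the commanded pose from where the row before left it, along the tool's axes as they then stand; what a row does not reach is not made up. A row lasts 1/12 s, in which the tool goes at most 41.7 mm and 7.16 degrees, less where a joint would pass 70% of its speed; a pose out of reach is approached as far as the arm can. A call is refused whole if a number of a shift passes 4.17 or a number of a turn 7.16, either way. A call with a gripper value outside its range is refused whole. The fingers move at their own pace and stop on an object; the grip force is fixed at half the most. Time passes only in rows, so rows that do not move let the fingers close. It gives the time, the measured TCP pose, the force, the opening and the grip force at its end, in the units of the state.
- manip.state(): the state, without advancing time (a new reading comes with each control period).
- manip.grab_frame(name): name is "scene" or "top" or "wrist"; returns a dict with "img" (420x560x3 uint8, blue, green, red), "mtx" (3x3 intrinsics, pixels), "R" (3x3) and "t" (3): a world point X has camera coordinates R X + t. Camera axes: x right, y down, z forward; pixel columns grow to the right and rows downward; lengths in m; the calibration is good to about 2 mm. A picture is of the moment at which its call begins. There is no depth.
- manip.job_done(): hands the job in; it is judged then, once.
The state is a dict: "time": time; "joint_pos": joint angles; "joint_vel": joint speeds; "joint_efforts": joint torques, N m; "tool_pos": TCP position; "tool_rot": TCP orientation; "contact_force": force on the tool from outside, world axes, zero at the start; "ft_torque": the same for the moment, N m; "gripper_width": opening from 0.0 (shut) to 1.0 (fully open); "grasp_force": force on a finger pad.
Only numpy, scipy, OpenCV 4.12 (cv2) and the standard library are available. Lean on these libraries where they do the work, as an engineer would, in place of code of your own. Each camera call takes 0.05 s, during which the arm holds its last target. There are 200 camera calls.

## Working session

There is one attempt and no reset: what is moved stays moved. The work goes in short steps, Python scripts to look and compute and a tool call to move; the robot and the scene stay as the last step left them, time stands still between calls to the robot, and variables do not carry over. Pictures are saved under pics/ and viewed, at most 10 in all, crops included, and the job is handed in when it is done.

Besides the shell and the picture viewer there is one more tool, called after ">>>" as name(argument=value, ...), one argument or row to a line, values as JSON. move_arm: Moves the arm, as the interface text tells. Its arguments: {"type":"object","properties":{"rows":{"type":"array","items":{"type":"array","items":{"type":"number"}}}},"required":["rows"]}

```bash
mkdir -p pics; python3 - <<'E'
from plant import manip
import cv2,numpy as np
print(manip.state()); print(manip.tip_reach)
for n in("scene","top"):
    f=manip.grab_frame(n); cv2.imwrite(f"pics/{n}0.png",cv2.resize(f["img"],(800,600)) if 0 else f["img"]); np.savez(f"{n}0.npz",**f)
    print(n,f["mtx"].tolist(),f["R"].round(4).tolist(),f["t"].round(4).tolist())
E
```

```text
{'time': 0.0, 'joint_pos': array([ 1.18297132e+00,  5.33454492e-02,  1.61428811e+00, -2.88472267e-05,
        1.47601024e+00, -1.19027486e-01]), 'joint_vel': array([ 9.47576874e-05, -2.81678987e-04,  4.50109652e-04, -4.38946269e-04,
        1.14760162e-03,  1.58186264e-03]), 'joint_efforts': array([-6.26243855e-04, -3.93680012e+01, -3.70179248e+01, -1.15987314e-04,
        7.08090258e-03,  2.49888609e-05]), 'tool_pos': array([0.16578315, 0.60200454, 0.24907358]), 'tool_rot': array([-2.43235346e-04,  1.33993079e-01,  9.90981737e-01, -9.96415994e-04]), 'contact_force': array([-0.43253957, -0.53333764,  0.21053602]), 'ft_torque': array([0.01627767, 0.0105642 , 0.0308163 ]), 'grasp_force': 0.0, 'gripper_width': 0.9969934872208516}
0.019
scene [[417.0769268597225, 0.0, 279.13157237084914], [0.0, 417.0769268597225, 206.650539936055], [0.0, 0.0, 1.0]] [[0.78, -0.6255, 0.019], [-0.2579, -0.349, -0.9009], [0.5702, 0.6978, -0.4336]] [-0.6185, 0.0923, 0.786]
top [[544.0588862680208, 0.0, 272.5474225146827], [0.0, 544.0588862680208, 215.8166842669097], [0.0, 0.0, 1.0]] [[0.0275, -0.9996, 0.0098], [-0.9897, -0.0286, -0.1403], [0.1406, -0.0058, -0.9901]] [-0.3127, 0.5226, 1.0767]
```

View pics/top0.png

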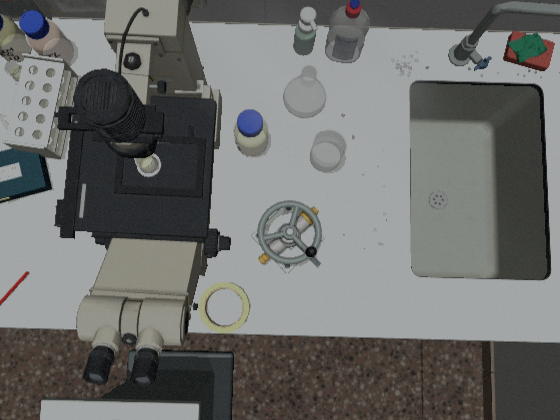

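View pics/scene0.png

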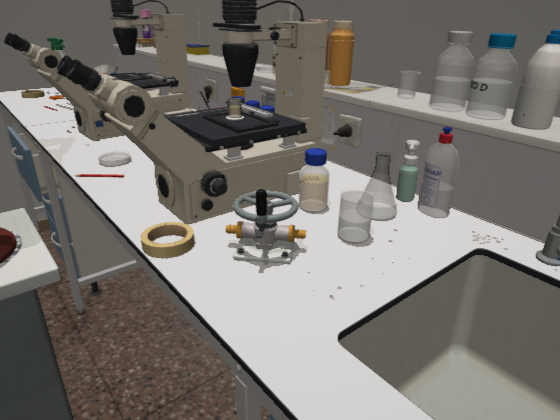

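The top view shows the wheel hub near (289,232), the handle near (312,252), the pointer end near (319,265), the tape at (225,307), the bottle at (251,132) and the beaker at (327,151). I'll take an enlarged crop of the valve.

```bash
cat > h.py <<'E'
import numpy as np,cv2
def ray(f,u,v,z):
    R,t,K=f["R"],f["t"],f["mtx"]; c=-R.T@t; d=R.T@np.linalg.solve(K,[u,v,1.]); return c+d*(z-c[2])/d[2]
def proj(f,X):
    p=f["mtx"]@(f["R"]@np.asarray(X,float)+f["t"]); return p[:2]/p[2]
E
python3 - <<'E'
from h import *
f=np.load("top0.npz");s=np.load("scene0.npz")
a=cv2.resize(f["img"][190:280,240:340],None,fx=6,fy=6,interpolation=cv2.INTER_CUBIC)
b=cv2.resize(s["img"][180:270,215:315],None,fx=6,fy=6,interpolation=cv2.INTER_CUBIC)
cv2.imwrite("pics/c_top.png",a);cv2.imwrite("pics/c_scene.png",b)
for n,u,v,z in[("hub",289,232,.106),("tip",319,265,.074),("handletop",312,252,.15),("tape",225,307,.02),("bottle cap",250,121,.141),("beaker rim",330,148,.09),("scope corner",205,262,.1),("knob",224,243,.1),("stage corner",214,98,.19),("stage fr",205,240,.19),("eyep",145,365,.35)]: print(n,ray(f,u,v,z).round(4))
print(proj(f,[0,0,0]))
E
```

```text
hub [ 0.4913 -0.3298  0.106 ]
tip [ 0.4315 -0.3913  0.074 ]
handletop [ 0.4508 -0.3711  0.15  ]
tape [ 0.3439 -0.2065  0.02  ]
bottle cap [ 0.6978 -0.2493  0.141 ]
beaker rim [ 0.6636 -0.4082  0.09  ]
scope corner [ 0.4297 -0.171   0.1   ]
knob [ 0.4671 -0.2058  0.1   ]
stage corner [ 0.7234 -0.1844  0.19  ]
stage fr [ 0.4635 -0.1797  0.19  ]
eyep [ 0.269  -0.1218  0.35  ]
[114.52522599 479.9056541 ]
```

View pics/c_top.png

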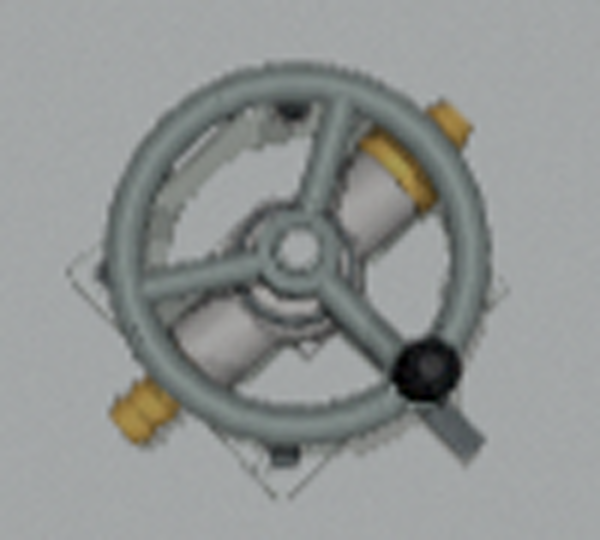

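View pics/c_scene.png

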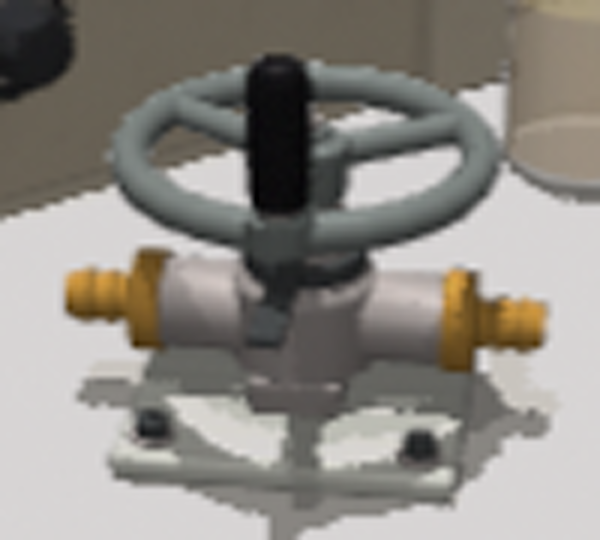

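Crop readings: hub centre (299,251), pointer end (472,452), handle top (426,370). The scene crop shows the handle standing above the pointer. Next I'll measure the valve and the microscope's heights.

```bash
python3 - <<'E'
from h import *
f=np.load("top0.npz");s=np.load("scene0.npz")
c=lambda x,y:(240+(x-2.5)/6,190+(y-2.5)/6)
P={}
for n,x,y,z in[("hub",299,250,.106),("rim",299,252,.097),("tip",472,452,.074),("htop",426,370,.15)]:
    P[n]=ray(f,*c(x,y),z); print(n,P[n].round(4))
o=P["hub"]
for n in("tip","htop"):
    d=P[n]-o; print(n,np.hypot(*d[:2]),np.degrees(np.arctan2(d[1],d[0])))
sc=lambda X:proj(s,X)
for n in P: 
    q=proj(s,P[n]); print(n,"in scene crop",((q-[215,180])*6+2.5).round(0))
for n,u,v in[("eyeR",145,375),("eyeL",98,375),("camtube",100,90),("knob",228,243),("tubehead",187,320)]:
    for z in(.1,.2,.3,.35,.4,.45,.5): X=ray(f,u,v,z); print(n,X.round(3),proj(s,X).round(0))
E
```

```text
hub [ 0.4927 -0.3306  0.106 ]
rim [ 0.4931 -0.331   0.097 ]
tip [ 0.4316 -0.3899  0.074 ]
htop [ 0.4521 -0.3685  0.15  ]
tip 0.0851139346976919 -135.8735848024002
htop 0.05554805230502626 -137.04473938562506
hub in scene crop [307. 115.]
rim in scene crop [308. 141.]
tip in scene crop [262. 335.]
htop in scene crop [274.  55.]
eyeR [ 0.218 -0.069  0.1  ] [ 74. 191.]
eyeR [ 0.233 -0.091  0.2  ] [ 75. 144.]
eyeR [ 0.248 -0.112  0.3  ] [76. 89.]
eyeR [ 0.255 -0.123  0.35 ] [77. 59.]
eyeR [ 0.263 -0.133  0.4  ] [78. 26.]
eyeR [ 0.27  -0.144  0.45 ] [79. -9.]
eyeR [ 0.278 -0.155  0.5  ] [ 80. -46.]
eyeL [0.215 0.018 0.1  ] [ 61. 178.]
eyeL [ 0.231 -0.012  0.2  ] [ 62. 134.]
eyeL [ 0.246 -0.042  0.3  ] [64. 83.]
eyeL [ 0.254 -0.057  0.35 ] [66. 55.]
eyeL [ 0.261 -0.071  0.4  ] [67. 25.]
eyeL [ 0.269 -0.086  0.45 ] [68. -8.]
eyeL [ 0.276 -0.101  0.5  ] [ 69. -44.]
camtube [0.766 0.053 0.1  ] [261. 133.]
camtube [0.728 0.02  0.2  ] [257. 102.]
camtube [ 0.691 -0.013  0.3  ] [253.  66.]
camtube [ 0.672 -0.029  0.35 ] [250.  45.]
camtube [ 0.653 -0.046  0.4  ] [247.  23.]
camtube [ 0.634 -0.062  0.45 ] [244.  -2.]
camtube [ 0.616 -0.079  0.5  ] [241. -29.]
knob [ 0.467 -0.213  0.1  ] [222. 185.]
knob [ 0.458 -0.221  0.2  ] [218. 140.]
knob [ 0.45  -0.228  0.3  ] [213.  88.]
knob [ 0.445 -0.232  0.35 ] [211.  59.]
knob [ 0.441 -0.236  0.4  ] [208.  28.]
knob [ 0.436 -0.24   0.45 ] [205.  -5.]
knob [ 0.432 -0.243  0.5  ] [202. -42.]
tubehead [ 0.32  -0.142  0.1  ] [139. 191.]
tubehead [ 0.325 -0.156  0.2  ] [138. 144.]
tubehead [ 0.33  -0.171  0.3  ] [136.  90.]
tubehead [ 0.333 -0.178  0.35 ] [136.  60.]
tubehead [ 0.336 -0.185  0.4  ] [135.  27.]
tubehead [ 0.338 -0.192  0.45 ] [134.  -7.]
tubehead [ 0.341 -0.199  0.5  ] [133. -45.]
```

The valve axis is at (0.493, −0.331) and the handle starts at about −136.5°. The tip radius measures 85 mm (86 expected), the handle radius 55.5 mm (56 expected), and both views agree. I'll rise, shut the jaws and retract first, so the arm passes well above the microscope.

>>> move_arm(
  rows=[
    [0,0,-4,0,0,0,-1],
    [0,0,-4,0,0,0,-1],
    [0,0,-4,0,0,0,-1],
    [0,0,-4,0,0,0,-1],
    [0,0,-4,0,0,0,-1],
    [0,0,-4,0,0,0,-1],
    [0,-4,0,0,0,0,-1],
    [0,-4,0,0,0,0,-1],
    [0,-4,0,0,0,0,-1],
    [0,-4,0,0,0,0,-1],
    [0,-3.5,0,0,0,0,-1],
    [0,0,0,0,0,-5,-1],
    [0,0,0,0,0,-5,-1],
    [0,0,0,0,0,-5,-1],
    [0,0,0,0,0,-0.4,-1],
    [0,0,0,0,0,0,-1],
  ],
)

```text
time: 1.43
tool_pos: [0.1142, 0.4144, 0.4899]
tool_rot: [-0.0, 0.001, 1.0, -0.0]
contact_force: [-0.6, -0.1, -0.2]
gripper_width: 0.002
grasp_force: 0.0
```

```bash
python3 - <<'E'
from plant import manip
s=manip.state(); print(s,manip.tip_reach)
E
```

```text
{'time': 1.4333, 'joint_pos': array([ 1.12850439e+00, -4.37714399e-01,  1.64695396e+00,  3.91075736e-05,
        1.93292552e+00, -4.40372845e-01]), 'joint_vel': array([ 0.00045072,  0.00934226, -0.00483104,  0.00180932, -0.00311371,
        0.01136114]), 'joint_efforts': array([ 7.62446376e-03, -1.91132909e+01, -3.74686754e+01, -4.53889879e-04,
        9.82197613e-03, -1.23719336e-01]), 'tool_pos': array([0.11416577, 0.41444978, 0.48992792]), 'tool_rot': array([-1.38789029e-04,  9.52625851e-04,  9.99999505e-01, -2.50976213e-04]), 'contact_force': array([-0.55152434, -0.10506894, -0.17361316]), 'ft_torque': array([-0.01998573,  0.07613951, -0.01728101]), 'grasp_force': 0.0, 'gripper_width': 0.0018554770179955251} 0.019
```

>>> move_arm(
  rows=[
    [-3.62,-2.02,0,0,0,0,-1],
    [-3.62,-2.02,0,0,0,0,-1],
    [-3.62,-2.02,0,0,0,0,-1],
    [-3.62,-2.02,0,0,0,0,-1],
    [-3.62,-2.02,0,0,0,0,-1],
    [-2.24,-3.5,0,0,0,0,-1],
    [-2.24,-3.5,0,0,0,0,-1],
    [-2.24,-3.5,0,0,0,0,-1],
    [-2.24,-3.5,0,0,0,0,-1],
    [-2.24,-3.5,0,0,0,0,-1],
    [-0.35,-4.13,0,0,0,0,-1],
    [-0.35,-4.13,0,0,0,0,-1],
    [-0.35,-4.13,0,0,0,0,-1],
    [-0.35,-4.13,0,0,0,0,-1],
    [-0.35,-4.13,0,0,0,0,-1],
    [1.5,-3.82,0,0,0,0,-1],
    [1.5,-3.82,0,0,0,0,-1],
    [1.5,-3.82,0,0,0,0,-1],
    [1.5,-3.82,0,0,0,0,-1],
    [0,0,0,0,0,0,-1],
  ],
)

```text
time: 3.1
tool_pos: [0.3623, -0.2263, 0.489]
tool_rot: [-0.002, 0.006, 1.0, -0.0]
contact_force: [0.4, 0.9, -0.8]
gripper_width: 0.001
grasp_force: 0.0
```

>>> move_arm(
  rows=[
    [-2.4,-3.4,0,0,0,0,-1],
    [-2.4,-3.4,0,0,0,0,-1],
    [-2.5,-3.4,0,0,0,0,-1],
    [0,0,4,0,0,0,-1],
    [0,0,4,0,0,0,-1],
    [0,0,4,0,0,0,-1],
    [0,0,4,0,0,0,-1],
    [0,0,4,0,0,0,-1],
    [0,0,3.5,0,0,0,-1],
    [0,0,0,0,0,0,-1],
    [0,0,0,0,0,0,-1],
  ],
)

```text
time: 4.02
tool_pos: [0.4368, -0.3211, 0.253]
tool_rot: [-0.002, 0.0, 1.0, 0.002]
contact_force: [1.0, 0.4, 0.9]
gripper_width: -0.004
grasp_force: 0.0
```

```bash
python3 - <<'E'
from plant import manip
from h import *
s=manip.grab_frame("scene");cv2.imwrite("pics/s1.png",s["img"]); st=manip.state(); print(st["tool_pos"],st["tool_rot"],st["joint_pos"])
p=st["tool_pos"]
for d in(0,.019,.032): print(d,proj(s,p-[0,0,d]).round(1))
E
```

```text
[ 0.43790629 -0.32235071  0.25638697] [ 1.60829972e-04  2.45348685e-04  9.99999949e-01 -1.22974504e-04] [-7.71465460e-01 -1.45951849e-01  1.79482565e+00  4.79877234e-05
  1.49231677e+00 -2.34177484e+00]
0 [237.2 123.7]
0.019 [237.4 134.7]
0.032 [237.6 142.2]
```

View pics/s1.png

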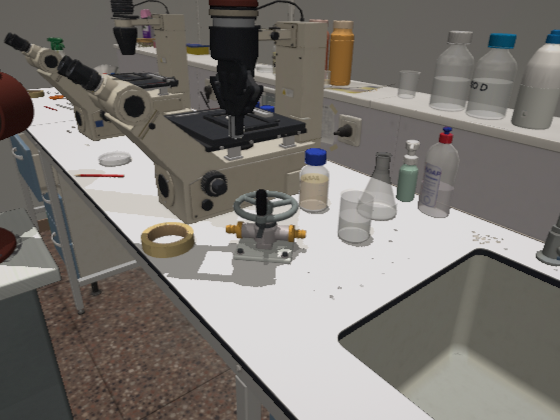

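The shut fingertips are at about (237,137), which matches the tip 19 mm ahead of the TCP. The fingers are clear of the handle at (262,200), and the arm is well above the microscope. I'll go down to tip height 0.117, behind the handle.

>>> move_arm(
  rows=[
    [0,-0.8,3,0,0,0,-1],
    [0,0,3,0,0,0,-1],
    [0,0,3,0,0,0,-1],
    [0,0,2,0,0,0,-1],
    [0,0,1,0,0,0,-1],
    [0,0,0,0,0,0,-1],
    [0,0,0,0,0,0,-1],
    [0,0,0,0,0,0,-1],
  ],
)

```text
time: 4.73
tool_pos: [0.439, -0.3318, 0.1387]
tool_rot: [0.002, 0.0, 1.0, -0.002]
contact_force: [-0.3, -0.2, 0.4]
gripper_width: -0.002
grasp_force: 0.0
```

```bash
python3 - <<'E'
from plant import manip
from h import *
s=manip.grab_frame("top");cv2.imwrite("pics/t1.png",cv2.resize(s["img"][190:280,240:340],None,fx=6,fy=6)); st=manip.state(); print(st["tool_pos"],st["contact_force"])
E
```

```text
[ 0.4388446  -0.33170499  0.13854738] [ 0.0853534   0.1076202  -0.28591347]
```

View pics/t1.png

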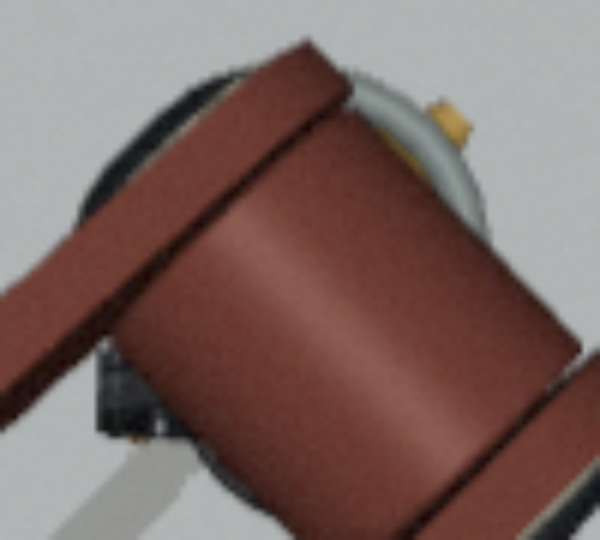

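The top camera is blocked by the wrist here, so I'll use the measured pose, the force and the other cameras. Next I'll generate the circular waypoints.

```bash
cat > path.py <<'E'
import sys
from plant import manip
from h import *
a0,n,st=map(float,sys.argv[1:4]); c=np.array([.493,-.331]); p=manip.state()["tool_pos"][:2]
d=p-c; print("now r,ang",np.hypot(*d),np.degrees(np.arctan2(d[1],d[0]))%360)
out=[]; q=p.copy()
for k in range(1,int(n)+1):
    a=np.radians(a0+k*st); g=c+.056*np.array([np.cos(a),np.sin(a)]); m=np.round((g-q)*100,2); q=q+m/100; out.append([-m[0],m[1],0,0,0,0,-1])
print(str([[round(float(v),2)+0 if i<2 else v for i,v in enumerate(r)] for r in out]))
E
python3 path.py 180 20 5
```

```text
now r,ang 0.054159986844538856 180.74582873604058
[[0.16, -0.42, 0, 0, 0, 0, -1], [-0.06, -0.48, 0, 0, 0, 0, -1], [-0.11, -0.48, 0, 0, 0, 0, -1], [-0.14, -0.46, 0, 0, 0, 0, -1], [-0.19, -0.46, 0, 0, 0, 0, -1], [-0.23, -0.43, 0, 0, 0, 0, -1], [-0.26, -0.41, 0, 0, 0, 0, -1], [-0.3, -0.39, 0, 0, 0, 0, -1], [-0.33, -0.36, 0, 0, 0, 0, -1], [-0.36, -0.33, 0, 0, 0, 0, -1], [-0.38, -0.3, 0, 0, 0, 0, -1], [-0.42, -0.26, 0, 0, 0, 0, -1], [-0.43, -0.22, 0, 0, 0, 0, -1], [-0.45, -0.19, 0, 0, 0, 0, -1], [-0.47, -0.15, 0, 0, 0, 0, -1], [-0.47, -0.1, 0, 0, 0, 0, -1], [-0.49, -0.07, 0, 0, 0, 0, -1], [-0.49, -0.02, 0, 0, 0, 0, -1], [-0.48, 0.02, 0, 0, 0, 0, -1], [-0.49, 0.07, 0, 0, 0, 0, -1]]
```

>>> move_arm(
  rows=[
    [0.16,-0.42,0,0,0,0,-1],
    [-0.06,-0.48,0,0,0,0,-1],
    [-0.11,-0.48,0,0,0,0,-1],
    [-0.14,-0.46,0,0,0,0,-1],
    [-0.19,-0.46,0,0,0,0,-1],
    [-0.23,-0.43,0,0,0,0,-1],
    [-0.26,-0.41,0,0,0,0,-1],
    [-0.3,-0.39,0,0,0,0,-1],
    [-0.33,-0.36,0,0,0,0,-1],
    [-0.36,-0.33,0,0,0,0,-1],
    [0,0,0,0,0,0,-1],
  ],
)

```text
time: 5.7
tool_pos: [0.456, -0.3731, 0.1351]
tool_rot: [0.0, 0.0, 1.0, -0.0]
contact_force: [-0.4, 0.8, 1.4]
gripper_width: -0.0
grasp_force: 0.7
```

```bash
python3 - <<'E'
from plant import manip
from h import *
s=manip.grab_frame("scene");w=manip.grab_frame("wrist")
a=cv2.resize(s["img"][150:270,190:330],(560,480)); b=cv2.resize(w["img"],(400,300))
o=np.zeros((480,800,3),np.uint8); o[:,:400]=a[:,80:480]; o[:300,400:]=b; cv2.imwrite("pics/m1.png",o); st=manip.state(); print(st["tool_pos"],st["contact_force"])
E
python3 path.py 230 20 5
```

```text
[ 0.45597008 -0.37290933  0.13504958] [-0.73824918 -0.02432771  0.57390415]
now r,ang 0.0559250112684737 228.5370850442209
[[-0.49, -0.4, 0, 0, 0, 0, -1], [-0.41, -0.26, 0, 0, 0, 0, -1], [-0.44, -0.22, 0, 0, 0, 0, -1], [-0.45, -0.19, 0, 0, 0, 0, -1], [-0.46, -0.15, 0, 0, 0, 0, -1], [-0.48, -0.1, 0, 0, 0, 0, -1], [-0.48, -0.07, 0, 0, 0, 0, -1], [-0.49, -0.02, 0, 0, 0, 0, -1], [-0.49, 0.02, 0, 0, 0, 0, -1], [-0.49, 0.07, 0, 0, 0, 0, -1], [-0.47, 0.1, 0, 0, 0, 0, -1], [-0.47, 0.15, 0, 0, 0, 0, -1], [-0.45, 0.19, 0, 0, 0, 0, -1], [-0.43, 0.22, 0, 0, 0, 0, -1], [-0.42, 0.26, 0, 0, 0, 0, -1], [-0.38, 0.3, 0, 0, 0, 0, -1], [-0.36, 0.33, 0, 0, 0, 0, -1], [-0.33, 0.36, 0, 0, 0, 0, -1], [-0.3, 0.39, 0, 0, 0, 0, -1], [-0.26, 0.41, 0, 0, 0, 0, -1]]
```

View pics/m1.png

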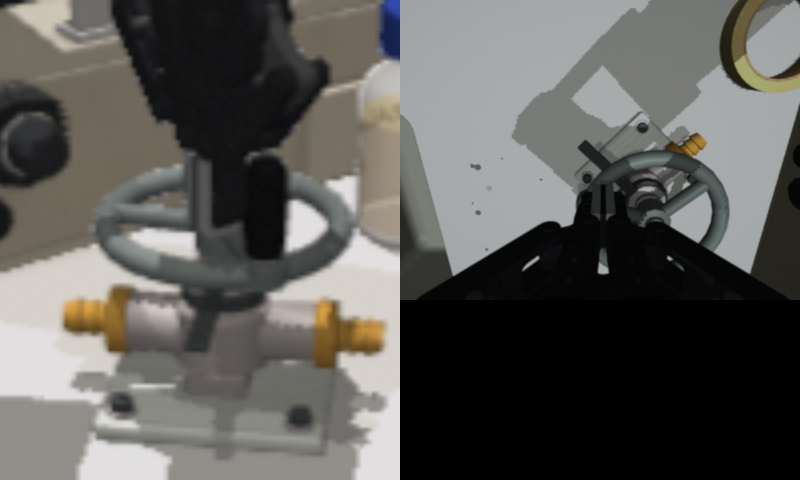

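The handle, at (265,205) in the left crop, has moved off the pointer at (200,330) and sits against the outside of the shut fingers. The push works with low force, so I'll continue.

>>> move_arm(
  rows=[
    [-0.49,-0.4,0,0,0,0,-1],
    [-0.41,-0.26,0,0,0,0,-1],
    [-0.44,-0.22,0,0,0,0,-1],
    [-0.45,-0.19,0,0,0,0,-1],
    [-0.46,-0.15,0,0,0,0,-1],
    [-0.48,-0.1,0,0,0,0,-1],
    [-0.48,-0.07,0,0,0,0,-1],
    [-0.49,-0.02,0,0,0,0,-1],
    [-0.49,0.02,0,0,0,0,-1],
    [-0.49,0.07,0,0,0,0,-1],
    [-0.47,0.1,0,0,0,0,-1],
    [-0.47,0.15,0,0,0,0,-1],
    [-0.45,0.19,0,0,0,0,-1],
    [-0.43,0.22,0,0,0,0,-1],
    [-0.42,0.26,0,0,0,0,-1],
    [-0.38,0.3,0,0,0,0,-1],
    [-0.36,0.33,0,0,0,0,-1],
    [-0.33,0.36,0,0,0,0,-1],
    [-0.3,0.39,0,0,0,0,-1],
    [0,0,0,0,0,0,-1],
  ],
)

```text
time: 7.47
tool_pos: [0.5396, -0.3629, 0.1352]
tool_rot: [0.001, -0.0, 1.0, -0.001]
contact_force: [0.0, -2.7, -1.1]
gripper_width: 0.001
grasp_force: 1.3
```

```bash
python3 path.py 325 20 5; python3 -c "
from plant import manip
s=manip.state();print(s['tool_pos'],s['contact_force'],s['joint_pos'])"
```

```text
now r,ang 0.05650963824397146 325.58726322162414
[[-0.19, 0.39, 0, 0, 0, 0, -1], [-0.22, 0.44, 0, 0, 0, 0, -1], [-0.19, 0.45, 0, 0, 0, 0, -1], [-0.15, 0.46, 0, 0, 0, 0, -1], [-0.1, 0.48, 0, 0, 0, 0, -1], [-0.07, 0.49, 0, 0, 0, 0, -1], [-0.02, 0.48, 0, 0, 0, 0, -1], [0.02, 0.49, 0, 0, 0, 0, -1], [0.07, 0.49, 0, 0, 0, 0, -1], [0.1, 0.47, 0, 0, 0, 0, -1], [0.15, 0.47, 0, 0, 0, 0, -1], [0.19, 0.45, 0, 0, 0, 0, -1], [0.22, 0.43, 0, 0, 0, 0, -1], [0.26, 0.42, 0, 0, 0, 0, -1], [0.3, 0.38, 0, 0, 0, 0, -1], [0.33, 0.36, 0, 0, 0, 0, -1], [0.36, 0.33, 0, 0, 0, 0, -1], [0.39, 0.3, 0, 0, 0, 0, -1], [0.41, 0.26, 0, 0, 0, 0, -1], [0.44, 0.23, 0, 0, 0, 0, -1]]
[ 0.53961977 -0.36293645  0.13519324] [ 0.0202223  -2.7380361  -1.09659929] [-7.06507038e-01  2.01840539e-01  1.64811453e+00  1.95829588e-04
  1.28909050e+00 -2.27781737e+00]
```

>>> move_arm(
  rows=[
    [-0.19,0.39,0,0,0,0,-1],
    [-0.22,0.44,0,0,0,0,-1],
    [-0.19,0.45,0,0,0,0,-1],
    [-0.15,0.46,0,0,0,0,-1],
    [-0.1,0.48,0,0,0,0,-1],
    [-0.07,0.49,0,0,0,0,-1],
    [-0.02,0.48,0,0,0,0,-1],
    [0.02,0.49,0,0,0,0,-1],
    [0.07,0.49,0,0,0,0,-1],
    [0.1,0.47,0,0,0,0,-1],
    [0.15,0.47,0,0,0,0,-1],
    [0.19,0.45,0,0,0,0,-1],
    [0.22,0.43,0,0,0,0,-1],
    [0.26,0.42,0,0,0,0,-1],
    [0.3,0.38,0,0,0,0,-1],
    [0.33,0.36,0,0,0,0,-1],
    [0.36,0.33,0,0,0,0,-1],
    [0.39,0.3,0,0,0,0,-1],
    [0.41,0.26,0,0,0,0,-1],
    [0,0,0,0,0,0,-1],
  ],
)

```text
time: 9.13
tool_pos: [0.5195, -0.2813, 0.1355]
tool_rot: [0.0, -0.0, 1.0, 0.001]
contact_force: [2.6, -0.7, -1.9]
gripper_width: -0.002
grasp_force: 1.0
```

```bash
python3 path.py 60 20 5; python3 -c "
from plant import manip
s=manip.state();print(s['tool_pos'],s['contact_force'],s['joint_pos'])"
```

```text
now r,ang 0.05632578310925969 61.88204939501509
[[0.29, 0.11, 0, 0, 0, 0, -1], [0.45, 0.18, 0, 0, 0, 0, -1], [0.47, 0.15, 0, 0, 0, 0, -1], [0.47, 0.11, 0, 0, 0, 0, -1], [0.49, 0.06, 0, 0, 0, 0, -1], [0.48, 0.02, 0, 0, 0, 0, -1], [0.49, -0.02, 0, 0, 0, 0, -1], [0.49, -0.06, 0, 0, 0, 0, -1], [0.47, -0.11, 0, 0, 0, 0, -1], [0.47, -0.15, 0, 0, 0, 0, -1], [0.45, -0.18, 0, 0, 0, 0, -1], [0.43, -0.23, 0, 0, 0, 0, -1], [0.42, -0.26, 0, 0, 0, 0, -1], [0.38, -0.3, 0, 0, 0, 0, -1], [0.36, -0.33, 0, 0, 0, 0, -1], [0.33, -0.36, 0, 0, 0, 0, -1], [0.3, -0.39, 0, 0, 0, 0, -1], [0.26, -0.41, 0, 0, 0, 0, -1], [0.23, -0.43, 0, 0, 0, 0, -1], [0.19, -0.45, 0, 0, 0, 0, -1]]
[ 0.51954568 -0.28132183  0.13552194] [ 2.63764352 -0.6843707  -1.87968247] [-6.22641368e-01  6.99581658e-02  1.79304560e+00  1.04575063e-03
  1.27925738e+00 -2.19405237e+00]
```

>>> move_arm(
  rows=[
    [0.29,0.11,0,0,0,0,-1],
    [0.45,0.18,0,0,0,0,-1],
    [0.47,0.15,0,0,0,0,-1],
    [0.47,0.11,0,0,0,0,-1],
    [0.49,0.06,0,0,0,0,-1],
    [0.48,0.02,0,0,0,0,-1],
    [0.49,-0.02,0,0,0,0,-1],
    [0.49,-0.06,0,0,0,0,-1],
    [0.47,-0.11,0,0,0,0,-1],
    [0.47,-0.15,0,0,0,0,-1],
    [0.45,-0.18,0,0,0,0,-1],
    [0.43,-0.23,0,0,0,0,-1],
    [0.42,-0.26,0,0,0,0,-1],
    [0.38,-0.3,0,0,0,0,-1],
    [0.36,-0.33,0,0,0,0,-1],
    [0.33,-0.36,0,0,0,0,-1],
    [0.3,-0.39,0,0,0,0,-1],
    [0.26,-0.41,0,0,0,0,-1],
    [0.23,-0.43,0,0,0,0,-1],
    [0,0,0,0,0,0,-1],
  ],
)

```text
time: 10.8
tool_pos: [0.4417, -0.3083, 0.1353]
tool_rot: [-0.001, 0.0, 1.0, 0.001]
contact_force: [-1.0, 3.6, 2.6]
gripper_width: -0.001
grasp_force: 1.5
```

```bash
python3 path.py 155 20 3; python3 - <<'E'
from plant import manip
from h import *
s=manip.grab_frame("scene");w=manip.grab_frame("wrist")
a=cv2.resize(s["img"][150:270,190:330],(560,480)); b=cv2.resize(w["img"],(400,300))
o=np.zeros((480,800,3),np.uint8); o[:,:400]=a[:,80:480]; o[:300,400:]=b; cv2.imwrite("pics/m2.png",o); st=manip.state(); print(st["tool_pos"],st["contact_force"])
for th in(-136.4,170,180,190,200,210):
  t=np.radians(th); X=np.array([.493+.056*np.cos(t),-.331+.056*np.sin(t),.15]); print(th,((proj(s,X)-[210,150])*4+1.5).round(0),((proj(s,X-[0,0,.05])-[210,150])*4+1.5).round(0))
E
```

```text
now r,ang 0.056098034039865644 156.15443681650407
[[0.06, -0.17, 0, 0, 0, 0, -1], [0.1, -0.27, 0, 0, 0, 0, -1], [0.09, -0.28, 0, 0, 0, 0, -1], [0.08, -0.29, 0, 0, 0, 0, -1], [0.05, -0.29, 0, 0, 0, 0, -1], [0.05, -0.29, 0, 0, 0, 0, -1], [0.03, -0.29, 0, 0, 0, 0, -1], [0.01, -0.29, 0, 0, 0, 0, -1], [0.0, -0.29, 0, 0, 0, 0, -1], [-0.02, -0.3, 0, 0, 0, 0, -1], [-0.04, -0.29, 0, 0, 0, 0, -1], [-0.04, -0.29, 0, 0, 0, 0, -1], [-0.07, -0.28, 0, 0, 0, 0, -1], [-0.08, -0.29, 0, 0, 0, 0, -1], [-0.09, -0.27, 0, 0, 0, 0, -1], [-0.11, -0.28, 0, 0, 0, 0, -1], [-0.12, -0.26, 0, 0, 0, 0, -1], [-0.13, -0.26, 0, 0, 0, 0, -1], [-0.15, -0.26, 0, 0, 0, 0, -1], [-0.16, -0.24, 0, 0, 0, 0, -1]]
[ 0.44206987 -0.3082981   0.1352515 ] [-0.56250532  2.48890814  1.6985554 ]
-136.4 [205. 157.] [205. 261.]
170 [115. 131.] [117. 231.]
180 [125. 138.] [127. 239.]
190 [139. 144.] [141. 246.]
200 [156. 150.] [158. 252.]
210 [176. 154.] [177. 257.]
```

View pics/m2.png

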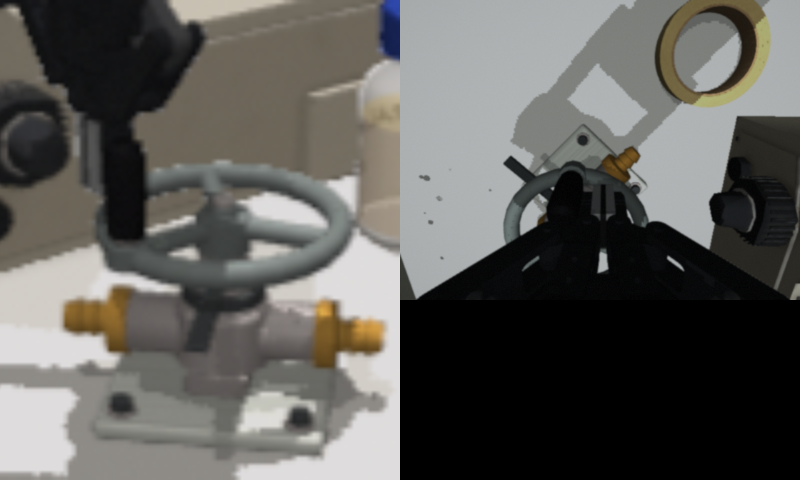

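The handle centre is at about (126,180) in the left crop, which puts it near θ ≈ 180°. About 43° remains, so I'll push on slowly and stop short.

>>> move_arm(
  rows=[
    [0.06,-0.17,0,0,0,0,-1],
    [0.1,-0.27,0,0,0,0,-1],
    [0.09,-0.28,0,0,0,0,-1],
    [0.08,-0.29,0,0,0,0,-1],
    [0.05,-0.29,0,0,0,0,-1],
    [0.05,-0.29,0,0,0,0,-1],
    [0.03,-0.29,0,0,0,0,-1],
    [0.01,-0.29,0,0,0,0,-1],
    [0,-0.29,0,0,0,0,-1],
    [-0.02,-0.3,0,0,0,0,-1],
    [-0.04,-0.29,0,0,0,0,-1],
    [0,0,0,0,0,0,-1],
    [0,0,0,0,0,0,-1],
  ],
)

```text
time: 11.98
tool_pos: [0.4382, -0.3394, 0.1351]
tool_rot: [-0.0, 0.0, 1.0, -0.0]
contact_force: [-1.4, 2.4, 0.9]
gripper_width: 0.002
grasp_force: 1.0
```

```bash
python3 path.py 188 10 1; cat > han.py <<'E'
from plant import manip
from h import *
import sys
s=manip.grab_frame("scene"); st=manip.state(); print(st["time"],st["tool_pos"],st["contact_force"])
cv2.imwrite(f"pics/{sys.argv[1]}.png",cv2.resize(s["img"][180:270,215:315],None,fx=6,fy=6,interpolation=cv2.INTER_CUBIC))
for th in(205,210,215,220,223.6,226):
  t=np.radians(th); X=np.array([.493+.056*np.cos(t),-.331+.056*np.sin(t),.125]); print(th,((proj(s,X)-[215,180])*6+2.5).round(0))
ref=np.load("scene0.npz")["img"]
for n,im in(("ref",ref),("now",s["img"])):
  for v in(193,200,206): print(n,v,im[v,248:274].max(1).tolist())
E
python3 han.py m3
```

```text
now r,ang 0.055466919549151616 188.6912274783057
[[0.05, -0.04, 0, 0, 0, 0, -1], [-0.02, -0.09, 0, 0, 0, 0, -1], [-0.02, -0.1, 0, 0, 0, 0, -1], [-0.02, -0.1, 0, 0, 0, 0, -1], [-0.02, -0.09, 0, 0, 0, 0, -1], [-0.02, -0.1, 0, 0, 0, 0, -1], [-0.02, -0.09, 0, 0, 0, 0, -1], [-0.03, -0.1, 0, 0, 0, 0, -1], [-0.03, -0.09, 0, 0, 0, 0, -1], [-0.03, -0.09, 0, 0, 0, 0, -1]]
12.0333 [ 0.43818927 -0.3393635   0.13510399] [-0.77322828  1.70125654  0.83644005]
205 [220. 126.]
210 [235. 129.]
215 [250. 132.]
220 [266. 134.]
223.6 [278. 135.]
226 [286. 135.]
ref 193 [130, 132, 133, 129, 129, 129, 126, 103, 32, 16, 18, 18, 20, 20, 20, 18, 15, 15, 47, 92, 113, 114, 116, 118, 121, 124]
ref 200 [92, 102, 112, 119, 125, 130, 135, 116, 33, 15, 13, 15, 13, 13, 13, 12, 13, 12, 51, 102, 116, 130, 186, 203, 207, 215]
ref 206 [152, 203, 203, 204, 208, 216, 213, 172, 49, 12, 13, 13, 13, 14, 13, 14, 13, 11, 38, 73, 86, 80, 71, 62, 52, 54]
now 193 [20, 19, 16, 15, 11, 13, 14, 18, 15, 15, 13, 10, 15, 64, 103, 104, 105, 105, 105, 105, 104, 106, 107, 110, 112, 113]
now 200 [19, 19, 14, 11, 14, 14, 12, 14, 12, 11, 11, 12, 13, 87, 120, 83, 92, 96, 96, 93, 84, 147, 214, 214, 219, 224]
now 206 [161, 198, 134, 13, 12, 15, 15, 16, 12, 13, 11, 11, 11, 38, 63, 67, 69, 72, 72, 71, 68, 65, 62, 57, 55, 64]
```

View pics/m3.png

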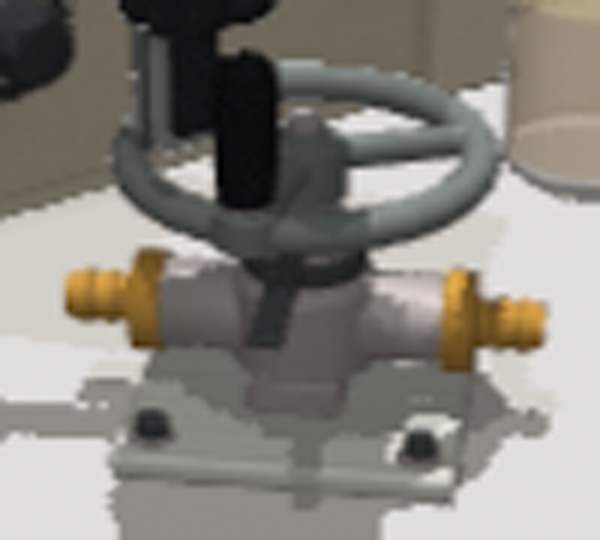

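The handle is at x≈247 in the crop against 278 at the start, which leaves about 10° to go. Continuing in small steps.

>>> move_arm(
  rows=[
    [0.05,-0.04,0,0,0,0,-1],
    [-0.02,-0.09,0,0,0,0,-1],
    [-0.02,-0.1,0,0,0,0,-1],
    [-0.02,-0.1,0,0,0,0,-1],
    [-0.02,-0.09,0,0,0,0,-1],
    [-0.02,-0.1,0,0,0,0,-1],
    [-0.02,-0.09,0,0,0,0,-1],
    [0,0,0,0,0,0,-1],
    [0,0,0,0,0,0,-1],
  ],
)

```text
time: 12.78
tool_pos: [0.439, -0.3451, 0.1351]
tool_rot: [-0.0, 0.0, 1.0, -0.0]
contact_force: [-1.8, 4.1, -0.4]
gripper_width: -0.001
grasp_force: 1.7
```

```bash
python3 path.py 195 6 1; python3 han.py m4 | grep -v "^2"
```

```text
now r,ang 0.05580279307439901 194.62211718051893
[[-0.02, -0.13, 0, 0, 0, 0, -1], [-0.02, -0.1, 0, 0, 0, 0, -1], [-0.03, -0.09, 0, 0, 0, 0, -1], [-0.03, -0.09, 0, 0, 0, 0, -1], [-0.04, -0.1, 0, 0, 0, 0, -1], [-0.03, -0.09, 0, 0, 0, 0, -1]]
12.8333 [ 0.43899759 -0.34505554  0.13512072] [-2.10929111  1.75022979 -0.11086628]
ref 193 [130, 132, 133, 129, 129, 129, 126, 103, 32, 16, 18, 18, 20, 20, 20, 18, 15, 15, 47, 92, 113, 114, 116, 118, 121, 124]
ref 200 [92, 102, 112, 119, 125, 130, 135, 116, 33, 15, 13, 15, 13, 13, 13, 12, 13, 12, 51, 102, 116, 130, 186, 203, 207, 215]
ref 206 [152, 203, 203, 204, 208, 216, 213, 172, 49, 12, 13, 13, 13, 14, 13, 14, 13, 11, 38, 73, 86, 80, 71, 62, 52, 54]
now 193 [21, 20, 21, 20, 19, 15, 11, 12, 16, 18, 18, 18, 14, 13, 13, 14, 54, 92, 105, 106, 107, 107, 108, 108, 110, 113]
now 200 [21, 21, 23, 24, 17, 16, 11, 12, 12, 14, 14, 12, 13, 14, 13, 12, 45, 82, 96, 93, 92, 138, 199, 215, 219, 223]
now 206 [164, 215, 216, 215, 200, 139, 12, 12, 12, 14, 14, 15, 14, 13, 13, 11, 32, 62, 73, 71, 68, 66, 63, 60, 56, 60]
```

>>> move_arm(
  rows=[
    [-0.02,-0.12,0,0,0,0,-1],
    [-0.02,-0.1,0,0,0,0,-1],
    [-0.03,-0.1,0,0,0,0,-1],
    [0,0,0,0,0,0,-1],
    [0,0,0,0,0,0,-1],
  ],
)

```text
time: 13.25
tool_pos: [0.4398, -0.3483, 0.1352]
tool_rot: [-0.0, 0.0, 1.0, -0.0]
contact_force: [-2.4, 2.1, -0.3]
gripper_width: 0.003
grasp_force: 1.7
```

```bash
python3 path.py 198 3 1; python3 han.py m5 | grep -v "^2"|grep -v ref
```

```text
now r,ang 0.05599443959477326 198.02418327990782
[[-0.03, -0.09, 0, 0, 0, 0, -1], [-0.03, -0.09, 0, 0, 0, 0, -1], [-0.04, -0.09, 0, 0, 0, 0, -1]]
13.3 [ 0.4397801  -0.34829893  0.13518961] [-1.62635126  2.56429971  0.17999947]
now 193 [20, 22, 22, 21, 19, 20, 18, 16, 12, 14, 14, 17, 16, 17, 16, 15, 15, 18, 69, 106, 106, 106, 107, 109, 111, 115]
now 200 [20, 18, 18, 18, 21, 22, 18, 14, 10, 10, 16, 12, 13, 13, 14, 14, 14, 21, 74, 109, 102, 135, 195, 214, 219, 224]
now 206 [146, 175, 215, 217, 219, 223, 196, 96, 11, 12, 13, 14, 15, 15, 14, 13, 10, 17, 49, 71, 68, 66, 63, 59, 56, 58]
```

>>> move_arm(
  rows=[
    [-0.02,-0.06,0,0,0,0,-1],
    [0,0,0,0,0,0,-1],
    [0,0,0,0,0,0,-1],
    [0.05,0.25,0,0,0,0,-1],
    [0.1,0.5,0,0,0,0,-1],
    [0.1,0.5,0,0,0,0,-1],
    [0,0.5,0,0,0,0,-1],
    [0,0.5,0,0,0,0,-1],
    [0,0,-2,0,0,0,-1],
    [0,0,-4,0,0,0,-1],
    [0,0,-4,0,0,0,-1],
    [0,0,-4,0,0,0,-1],
    [0,0,-4,0,0,0,-1],
    [0,0,-4,0,0,0,-1],
    [0,0,-4,0,0,0,-1],
    [0,0,-4,0,0,0,-1],
    [0,0,-4,0,0,0,-1],
    [0,0,0,0,0,0,-1],
    [0,0,0,0,0,0,-1],
  ],
)

```text
time: 14.88
tool_pos: [0.4381, -0.3263, 0.4796]
tool_rot: [0.003, -0.0, 1.0, -0.003]
contact_force: [0.6, -0.1, -1.1]
gripper_width: -0.001
grasp_force: 0.0
```

```bash
python3 - <<'E'
from plant import manip
from h import *
s=manip.grab_frame("scene");r=np.load("scene0.npz")["img"]; st=manip.state(); print(st["time"],st["tool_pos"],st["contact_force"])
A=r[186:206,252:276].astype(np.float32).mean(2)  # handle template: match with subpixel ECC
g=lambda i:cv2.GaussianBlur(i.astype(np.float32).mean(2).astype(np.float32),(0,0),1)
for n,(y0,y1,x0,x1) in {"handle":(186,217,250,276),"bottle":(145,215,296,332),"beaker":(190,245,336,374),"tape":(222,258,138,198)}.items():
    M=np.eye(2,3,dtype=np.float32)
    cc,M=cv2.findTransformECC(g(r)[y0:y1,x0:x1],g(s["img"])[y0:y1,x0:x1],M,cv2.MOTION_TRANSLATION,(3,200,1e-6)); print(n,cc,M[:,2])
for v in(193,200,206):
    for i in(r,s["img"]): print(v,i[v,252:272].max(1).tolist())
cv2.imwrite("pics/end.png",np.hstack([cv2.resize(i[150:270,190:330],(400,343),interpolation=cv2.INTER_CUBIC) for i in(r,s["img"])]))
E
```

```text
14.9333 [ 0.43777297 -0.32604185  0.47647579] [-0.04868646 -0.49816493 -0.17187365]
handle 0.9632039048759818 [-0.36339894 -0.17035472]
bottle 0.9898820872052557 [-0.16201024  0.08434466]
beaker 0.9999898533200559 [-0.00234104  0.00446056]
tape 0.8997686331542909 [-0.07630875 -0.23363468]
193 [129, 129, 126, 103, 32, 16, 18, 18, 20, 20, 20, 18, 15, 15, 47, 92, 113, 114, 116, 118]
193 [130, 130, 120, 83, 16, 15, 15, 16, 19, 18, 18, 16, 13, 13, 59, 103, 117, 117, 118, 121]
200 [125, 130, 135, 116, 33, 15, 13, 15, 13, 13, 13, 12, 13, 12, 51, 102, 116, 130, 186, 203]
200 [126, 131, 125, 85, 11, 13, 13, 16, 15, 16, 13, 12, 13, 12, 102, 150, 120, 135, 189, 207]
206 [208, 216, 213, 172, 49, 12, 13, 13, 13, 14, 13, 14, 13, 11, 38, 73, 86, 80, 71, 62]
206 [190, 206, 202, 135, 12, 13, 14, 14, 12, 13, 13, 13, 11, 11, 50, 79, 73, 71, 68, 63]
```

View pics/end.png

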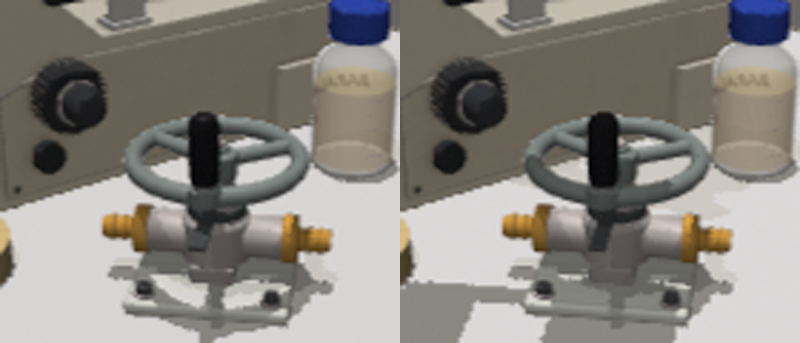

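The handle stands over the pointer again, within about 0.7° of its starting picture. The bottle, beaker and tape have not moved and the arm is clear, so I'll hand the job in.

```bash
python3 -c "
from plant import manip
print(manip.job_done())"
```

```text
the job is handed in; nothing more can be done
None
```

I opened the valve by one full anticlockwise turn. The handle is back over the pointer, about 0.7° short by the camera. The fingers are clear, the bottle, beaker and tape are where they stood, and the job was handed in at about 15 s.

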